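# Put the packing station's kit back in its foam tray

### The arm

A 6-joint arm with a two-finger parallel gripper is mounted at the origin on a cart in front of the work surface, level with it; the furniture and walls round the work are solid. World frame = base frame: x ahead of the robot, y to its left, z up, the work surface at z = 0. Lengths are in m, angles in rad, forces in N, time in s.
With the tool pointing down it reaches from about 0.375 to 0.9 m from the base axis. Payload 3.1 kg.
Tool frame: the origin (TCP) lies at the very end of the fingers, on their centre line; the grasp point (between the pads) lies manip.grip_depth behind it (manip.grip_depth is the distance from the TCP to the grasp point, in m); z points along the fingers, y is the line along which they close (so a half turn about z gives the same grasp; the last joint's range is limited). The gripper opens to 85 mm and grips with 20 to 120 N. Pads are 22 mm wide; open, the fingers measure 114 mm over their backs; the gripper's body (76 mm by 85 mm) begins 54 mm behind the grasp point. The pads swing forward as they close: fully open they stand 13 mm farther back than shut.
Start: joints at [1.109, 0.527, 1.433, -0, 1.181, -0.178], TCP at [0.174, 0.6, 0.231] pointing down, gripper open.
Joint ranges: [-3.08, 3.08], [-0.75, 2.2], [0.22, 2.44], [-1.43, 4.57], [0, 2.65], [-2.85, 2.85]. Speed limits (rad/s): [2.79, 2.79, 3.14, 3.14, 3.14, 3.14].

### API

Orientations are given as a rotation vector (axis times angle).
In Python, from cell import manip gives the robot as it stands.
- The arm moves only by the tool send_rows, never from a script. Its arguments are lists of equal length, an entry for each row: "offset": the shift along the tool's x, y, z in units of 50 mm (1.0 is 50 mm), a list of three; "delta_rot": the turn, a rotation vector about the tool's x, y, z in degrees, a list of three; "claw": the finger opening in mm, from 0 to 85.4. A call has 1 to 8 rows; each row shifts and turns the commanded pose from where the row before left it, along the tool's axes as they then stand; what a row does not reach is not made up. A row lasts 1/8 s, in which the tool goes at most 62.5 mm and 10.7 degrees, less where a joint would pass 70% of its speed; a pose out of reach is approached as far as the arm can. A call is refused whole if a number of a shift passes 1 or a number of a turn 10.7, either way. A call with a gripper value outside its range is refused whole. The fingers move at their own pace and stop on an object; "grip_force" is the grip in N (left out, the last holds). Time passes only in rows, so rows that do not move let the fingers close. It gives the time, the measured TCP pose, the force, the opening and the grip force at its end, in the units of the state.
- manip.sense(): the state, without advancing time (a new reading comes with each control period).
- manip.get_image(name): name is "scene" or "top" or "wrist"; returns the picture (400x640x3 uint8, blue, green, red); there is no depth.
- manip.camera_info(name): a dict with "fov_y" (degrees; the focal length in pixels is half the picture's height over the tangent of half this angle, whatever the lens; pixels are square), "cx", "cy" (the principal point, pixels), "k1" (the pictures are not rectified: a ray, as slopes to the right and down, at radius r is drawn at 1 + k1 r^2 times it, then the intrinsics apply), "pose" (4x4, takes a point from camera to world coordinates). Camera axes: x right, y up, looking along -z (the intrinsics and any distortion apply to the point x, -y, -z); pixel columns grow to the right and rows downward; lengths in m; the calibration is good to about 2 mm. A picture is of the moment at which its call begins: read the wrist's pose just before it. camera_info takes no time and is no camera call; for the wrist camera it gives the pose at the moment of the call.
- manip.close_job(): hands the job in; it is judged then, once.
Trained networks look in the newest picture that a camera, given by its name, has taken for a name from the list of things; names that differ only in an ending like _2 or _b are one class to them, and where a whole thing is asked for, a point or a joint stands for the part that bears it (a point fixed in the world has none). Each returns a list of dicts, best first, with "confidence" (0 to 1); they miss things now and then, are a little off and sometimes report something else, mostly with a low value. They report only what shows in the picture. A call takes as long as a camera call. They do not tell look-alikes from the thing itself.
- manip.masks_of(label, camera): "region" (400x640 bool, what is visible of it) and "uv" ([column, row] in pixels, amid what is visible of it).
- manip.spot_point(label, camera): "uv" ([column, row] in pixels: a listed point, or the origin of a listed thing).
The state is a dict: "clock": time; "joint_positions": joint angles; "dq": joint speeds; "joint_torque": joint torques, N m; "tool_pos": TCP position; "tool_rot": TCP orientation; "contact_force": force on the tool from outside, world axes, zero at the start; "wrist_torque": the same for the moment, N m; "finger_gap": finger opening in m; "gripper_force": force on a finger pad.
Only numpy, scipy, OpenCV 4.12 (cv2) and the standard library are available. Lean on these libraries where they do the work, as an engineer would, in place of code of your own. Each camera call takes 0.05 s, during which the arm holds its last target. There are 200 camera calls.

### The job

The packing station's kit lies scattered on the table: put the red stapler, the green pen, the glue stick and the slim white carton of staples back into the foam tray, each right down in the cut-out made for it, the stapler, glue stick and carton the right way up as they stand now. Leave the black marker, which is somebody else's, and the wider white carton, which is a customer's goods, where they are.

Things in the scene. Friction and masses are not known exactly. Their poses are not given: they have to be found in the camera images.
- stapler: Desk stapler, red top over a black base, 36 x 150 x 54 mm, 0.24 kg, lying on its base. Origin: centre of its underside; y along its length (hinge end +y), z up. The base is 36 mm wide up to 10 mm; the red top is 32 mm wide from 28 to 54 mm height: grip it there across x, near the middle. The top does not move. Either way round fits the cut-out.
- pen: Dark green ball pen, 11 x 140 x 13 mm, lying. Origin: middle of its underside; y along its length, z up. Grip across the barrel (10 mm wide along x, 11 mm high; the clip stands 2 mm higher) near the middle. Either way round fits the cut-out.
- glue_stick: Glue stick standing upright, white tube with red cap, 27 mm diameter, 98 mm high (tube 25 mm diameter up to 70 mm, cap 27 mm above). Origin: centre of its foot; z up.
- slim_carton: Slim white product carton (the staples), 100 x 50 x 30 mm, 0.12 kg, lying flat. Origin: centre of its underside; x along its 100 mm, y along its 50 mm, z up. Grip across the 50 mm. Either way round fits the cut-out.
- foam_stapler: Foam block 174 x 84 mm in the aluminium-rimmed tray, with the cut-out for the stapler: 162 mm along the block's x, 48 mm along y, centred. Fixed. Origin under its centre at table level; foam surface at z 19 mm (dark grey), yellow floor of the 11 mm deep cut-out at z 8 mm. An equally deep finger scoop crosses its middle, 52 mm along x, 74 mm along y, corners cut.
- foam_pen: Foam block 174 x 84 mm in the tray, with the cut-out for the pen: 154 mm along the block's x, 24 mm along y, centred. Fixed. Origin under its centre at table level; foam surface at z 19 mm (dark grey), yellow floor of the 11 mm deep cut-out at z 8 mm. An equally deep finger scoop crosses its middle, 52 mm along x, 74 mm along y, corners cut.
- foam_carton: Foam block 126 x 87 mm in the tray, with the cut-out for the slim carton: 112 mm along the block's x, 62 mm along y, centred, without a scoop: the carton stands 19 mm out of it, so hold it by its upper part. Fixed. Origin under its centre at table level; foam surface at z 19 mm (dark grey), yellow floor of the 11 mm deep cut-out at z 8 mm.
- foam_glue: Foam block 126 (x) x 87 (y) mm in the tray, with a round well of 40 mm diameter at its centre for the glue stick, which stands in it upright. Fixed. Origin under its centre at table level; foam surface at z 19 mm (dark grey), yellow floor of the 11 mm deep cut-out at z 8 mm. The blocks lie side by side, the rim round them is 22 mm high.
- marker: Thick black marker, 18 x 132 x 20 mm, lying; somebody else's. It is not to be moved. Origin: middle of its underside; y along its length.
- wide_carton: Wide white product carton, 100 x 80 x 26 mm, lying flat: like the slim one, but 80 mm wide; a customer's goods. It is not to be moved. Origin: centre of its underside; x along its 100 mm.
Not all that is in view belongs to the job. There is more than one size of the stapler; the job needs the largest. What is shaped like the glue_stick but turquoise is not meant.

How it is judged:
By the outcome, as a careful person would: the job done as asked, in the order asked, and still so for the second after the job is handed in, with the robot touching nothing.
It also fails if it takes over 104 s, if anything falls off the work surface, if the arm or the gripper's body presses on something with over 40 N, if the wrist force passes 120 N, or if a joint passes its speed limit or range.

## Working session

There is one attempt and no reset: what is moved stays moved. The work goes in short steps, Python scripts to look and compute and a tool call to move; the robot and the scene stay as the last step left them, time stands still between calls to the robot, and variables do not carry over. Pictures are saved under pics/ and viewed, at most 16 in all, crops included, and the job is handed in when it is done.

Besides the shell and the picture viewer there is one more tool, called in YAML: its name, and indented under it one key for each argument. send_rows: Moves the arm, as the interface text tells. Its arguments: {"type":"object","properties":{"offset":{"type":"array"},"delta_rot":{"type":"array"},"claw":{"type":"array"},"grip_force":{"type":"number"}},"required":["offset","delta_rot","claw"]}

```bash
ls; mkdir -p pics; cat > h.py <<'E'
import numpy as np, cv2
from cell import manip
def ray(cam,uv):
    i=manip.camera_info(cam); f=200/np.tan(np.radians(i['fov_y'])/2)
    d=(np.array(uv,float)-[i['cx'],i['cy']])/f
    s=d.copy()
    for _ in range(20): s=d/(1+i['k1']*(s@s))
    P=np.array(i['pose']); return P[:3,3],P[:3,:3]@np.array([s[0],-s[1],-1])
def at(cam,uv,z):
    o,d=ray(cam,uv); return (o+d*(z-o[2])/d[2])[:2]
def box(region,cam,z):
    c=cv2.findContours(region.astype(np.uint8),0,2)[0]; c=max(c,key=cv2.contourArea)[:,0]
    p=np.array([at(cam,u,z) for u in c],np.float32)*1000
    return cv2.minAreaRect(p)
E
python3 - <<'E'
from h import *
print(manip.sense(),manip.grip_depth)
for c in ("scene","top","wrist"):
    cv2.imwrite(f"pics/{c}0.png",manip.get_image(c)); i=manip.camera_info(c); print(c,i['fov_y'],i['k1'],np.round(i['pose'],3).tolist())
H=dict(stapler=.054,pen=.008,glue_stick=.098,slim_carton=.03,foam_stapler=.019,foam_pen=.019,foam_carton=.019,foam_glue=.019,marker=.01,wide_carton=.026)
for n,z in H.items():
    for m in manip.masks_of(n,"top"):
        b=box(m['region'],'top',z); print(n,round(m['confidence'],2),np.round(m['uv']),np.round(b[0]),np.round(b[1]),round(b[2]))
E
```

```text
pics
{'clock': 0.0, 'joint_positions': array([ 1.10949775e+00,  5.28439966e-01,  1.43394702e+00, -1.23694887e-05,
        1.18140819e+00, -1.78530511e-01]), 'dq': array([ 2.84987154e-04,  5.23134360e-05, -9.96205044e-04, -1.01847104e-03,
        3.53614539e-04,  7.36336908e-04]), 'joint_torque': array([-9.39237325e-04, -4.42356598e+01, -1.78022307e+01, -1.08922634e-04,
        8.48446798e-03,  1.79546004e-05]), 'tool_pos': array([0.17404186, 0.59950572, 0.23033551]), 'tool_rot': array([-0.44258909, -3.10956991,  0.00328912]), 'contact_force': array([ 0.70968706, -0.89189554, -0.53846214]), 'wrist_torque': array([ 0.00792018, -0.068985  ,  0.00771649]), 'gripper_force': 0.0, 'finger_gap': 0.08536261080098916} 0.0187
scene 48.77717190381387 0.002384899210848841 [[0.797, 0.465, -0.385, 0.071], [-0.604, 0.626, -0.494, -0.633], [0.011, 0.626, 0.78, 1.025], [0.0, 0.0, 0.0, 1.0]]
top 49.925590450177395 -0.11000445874444732 [[0.01, 0.996, -0.083, 0.442], [-1.0, 0.01, -0.005, -0.017], [-0.004, 0.083, 0.997, 1.21], [0.0, 0.0, 0.0, 1.0]]
wrist 62.27179818315206 -0.02937120284607102 [[0.28, -0.915, -0.291, 0.1], [0.96, 0.266, 0.087, 0.623], [-0.002, -0.303, 0.953, 0.373], [0.0, 0.0, 0.0, 1.0]]
stapler 0.8 [421. 160.] [ 659. -298.] [ 25. 106.] 61
stapler 0.65 [419. 265.] [ 378. -285.] [ 33. 101.] 68
glue_stick 0.58 [208. 191.] [572. 272.] [49. 25.] 64
glue_stick 0.46 [228. 213.] [517. 219.] [39. 26.] 79
slim_carton 0.91 [409. 210.] [ 527. -276.] [55. 99.] 87
foam_stapler 0.73 [310. 176.] [620.  15.] [ 84. 173.] 80
foam_pen 0.72 [276. 175.] [635.  99.] [ 88. 176.] 80
foam_carton 0.9 [338. 200.] [560. -80.] [129.  90.] 80
foam_glue 0.75 [348. 170.] [645. -95.] [125.  87.] 80
marker 0.72 [349. 170.] [645. -95.] [129.  93.] 81
marker 0.68 [353. 246.] [ 435. -100.] [ 20. 132.] 12
wide_carton 0.68 [174. 227.] [476. 388.] [85. 97.] 78
```

```bash
python3 - <<'E'
import cv2
a=cv2.imread('pics/top0.png'); cv2.imwrite('pics/top0c.png',cv2.resize(a[80:340,120:520],None,fx=2,fy=2,interpolation=2))
E
```

```text
(no output)
```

View pics/top0c.png

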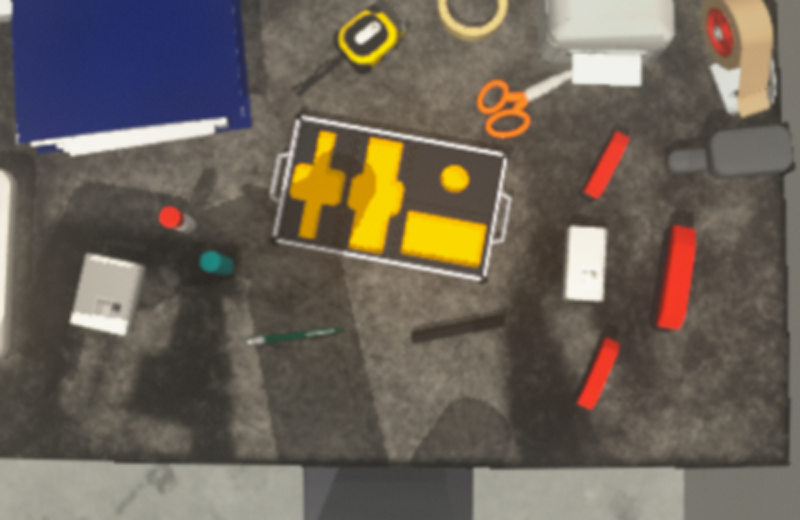

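View pics/scene0.png

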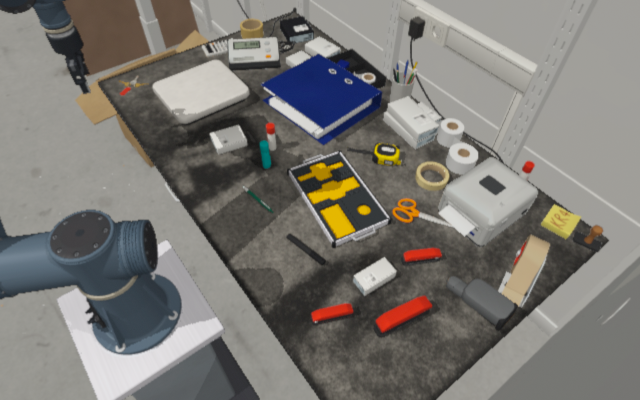

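The top picture (crop at 2x) shows three red staplers at about full-image (423,162), (419,266) and (458,219). The last is clearly the longest. The glue stick with the red cap is at (205,188) and the turquoise decoy at (228,212). The pen is at (267,248), the slim carton at (412,211), the marker at (350,244), and the tray at (315,180). The scene view also shows something with a red cap behind the printer at (528,170).

Next I'll measure and confirm these in an enlarged crop.

```bash
cat >> h.py <<'E'
from scipy.optimize import minimize
def proj(cam,P):
    i=manip.camera_info(cam); f=200/np.tan(np.radians(i['fov_y'])/2); M=np.linalg.inv(np.array(i['pose']))
    c=np.asarray(P)@M[:3,:3].T+M[:3,3]; s=np.c_[c[:,0],-c[:,1]]/-c[:,2:]
    return s*(1+i['k1']*(s**2).sum(1,keepdims=True))*f+[i['cx'],i['cy']]
def seg(img,lo,hi,uv,r):
    h=cv2.cvtColor(img,cv2.COLOR_BGR2HSV); m=cv2.inRange(h,lo,hi)
    if lo[0]==0 and hi[0]<15: m|=cv2.inRange(h,(170,lo[1],lo[2]),(180,hi[1],hi[2]))
    k=np.zeros_like(m); cv2.circle(k,tuple(int(v) for v in uv),r,255,-1); m&=k
    n,l,s,_=cv2.connectedComponentsWithStats(m); return l==1+np.argmax(s[1:,4])
def fit(cam,mask,pts,x0):
    """pts: model points (N,3); silhouette = hull. x0: x,y,yaw"""
    S=8; ys,xs=np.nonzero(mask); o=np.array([xs.min()-8,ys.min()-8]); w=xs.max()-o[0]+9; hh=ys.max()-o[1]+9
    big=np.kron(mask[o[1]:o[1]+hh,o[0]:o[0]+w],np.ones((S,S)))>0
    def cost(q):
        c,s=np.cos(q[2]),np.sin(q[2]); P=pts@np.array([[c,s,0],[-s,c,0],[0,0,1]])+[q[0],q[1],0]
        u=(proj(cam,P)-o+.5)*S-.5; k=np.zeros(big.shape,np.uint8)
        cv2.fillConvexPoly(k,cv2.convexHull(np.round(u).astype(np.int32)),1)
        return 1-(big&(k>0)).sum()/(big|(k>0)).sum()
    best=None
    for _ in range(3):
        x=x0 if best is None else best.x
        r=minimize(cost,x,method='Nelder-Mead',options=dict(initial_simplex=[x]+[np.array(x)+d for d in np.diag([.01,.01,.15])],xatol=1e-4,fatol=1e-4))
        best=r
    return np.round(best.x,4),round(best.fun,3)
def bx(x,y,z0,z1): return np.array([[a*x/2,b*y/2,c] for a in(-1,1) for b in(-1,1) for c in(z0,z1)])
def cyl(d,z0,z1): return np.array([[d/2*np.cos(t),d/2*np.sin(t),z] for t in np.linspace(0,6.283,24) for z in(z0,z1)])
RED=((0,130,70),(10,255,255))
E
python3 - <<'E'
from h import *
t=cv2.imread('pics/top0.png'); 
m=seg(t,*RED,(458,219),35); print('stapler',fit('top',m,bx(.032,.15,.028,.054),[*at('top',(458,219),.045),0]),m.sum())
for uv in((423,162),(419,266)):
    k=seg(t,*RED,uv,25); print('other',uv,box(k,'top',.04))
m=seg(t,*RED,(205,188),10); print('glue',fit('top',m,cyl(.027,.07,.098),[*at('top',(205,188),.09),0]),m.sum())
m=manip.get_image('top'); m=[q for q in manip.masks_of('slim_carton','top')][0]['region']; print('carton',fit('top',m,bx(.1,.05,0,.03),[*at('top',(412,211),.02),0]))
m=seg(t,(60,60,20),(95,255,140),(267,248),35);print('pen',box(m,'top',.007),m.sum(), [ (q['confidence'],q['uv'],box(q['region'],'top',.007)) for q in manip.masks_of('pen','top')])
Y=((20,120,80),(35,255,255))
for n,uv in dict(st=(310,176),pen=(279,172),ca=(342,199),gl=(347,169)).items():
    m=seg(t,*Y,uv,70 if n!='gl' else 12); c=cv2.findContours(m.astype(np.uint8),0,2)[0]; print(n,m.sum(),box(m,'top',.0135))
for n in('foam_stapler','foam_pen','foam_carton','foam_glue'):
    for q in manip.masks_of(n,'top')[:1]: print(n,box(q['region'],'top',.019))
s=cv2.imread('pics/scene0.png')
a=cv2.resize(t[140:290,400:500],(400,600),interpolation=2); b=cv2.resize(s[145:215,490:570],(400,350),interpolation=2); c=cv2.resize(s[110:180,240:297],(203,250),interpolation=2)
d=np.zeros((600,800,3),np.uint8); d[:,:400]=a; d[:350,400:]=b; d[350:,400:603]=c; cv2.imwrite('pics/conf.png',d)
E
```

```text
stapler (array([ 0.509 , -0.4023,  1.4005]), np.float64(0.105)) 743
other (423, 162) ((663.1626586914062, -306.21246337890625), (27.039234161376953, 102.01644134521484), 61.30665588378906)
other (419, 266) ((375.3558044433594, -291.8433532714844), (28.7293758392334, 102.57756805419922), 65.5989990234375)
glue (array([0.5788, 0.2865, 0.0654]), np.float64(0.107)) 108
carton (array([ 0.5265, -0.2768, -0.0223]), np.float64(0.076))
pen ((420.94317626953125, 138.81130981445312), (8.289674758911133, 54.33869171142578), 8.834735870361328) 61 [(0.69, [267.5, 248.5], ((421.4342956542969, 128.97398376464844), (11.06953239440918, 130.4560089111328), 7.7995734214782715))]
st 1135 ((621.0536499023438, 14.922374725341797), (74.04776763916016, 161.2627410888672), 79.66725158691406)
pen 1135 ((621.0536499023438, 14.922374725341797), (74.04776763916016, 161.2627410888672), 79.66725158691406)
ca 1135 ((621.0536499023438, 14.922374725341797), (74.04776763916016, 161.2627410888672), 79.66725158691406)
gl 151 ((645.3098754882812, -95.901123046875), (34.23875045776367, 39.510231018066406), 0.6261849403381348)
foam_stapler ((620.6555786132812, 16.21139907836914), (84.77628326416016, 173.04388427734375), 79.91149139404297)
foam_pen ((436.32855224609375, -101.7725830078125), (25.335798263549805, 129.49801635742188), 7.386116027832031)
foam_carton ((560.4617919921875, -77.85745239257812), (131.83326721191406, 90.07994079589844), 80.38909912109375)
foam_glue ((644.7898559570312, -95.70171356201172), (126.81729125976562, 89.52715301513672), 80.17748260498047)
```

View pics/conf.png

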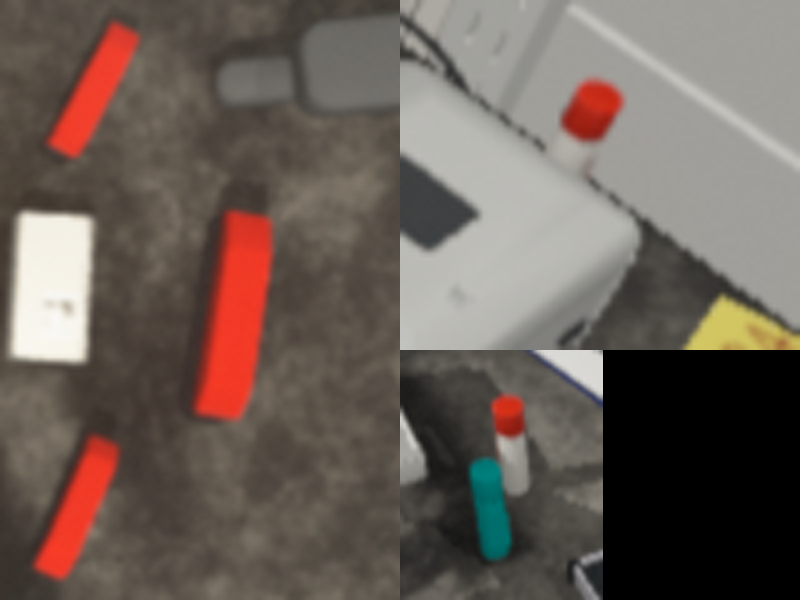

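The largest stapler is (458,219): its red top is about 1.4 times as long as those at (423,162) and (419,266). The white tube with the red cap by the tray is the glue stick. The turquoise one is the decoy, and the capped one behind the printer is out of reach. The slim carton at (412,211) measures 50 mm wide; the other is 80 mm. I'll move over the stapler first.

send_rows:
  offset:
    - [-0.85,-0.59,0]
    - [-0.85,-0.59,0]
    - [-0.85,-0.59,0]
    - [-0.85,-0.59,0]
    - [-0.85,-0.59,0]
    - [-0.85,-0.59,0]
    - [-0.85,-0.59,0]
    - [-0.85,-0.59,0]
  delta_rot:
    - [0,0,0]
    - [0,0,0]
    - [0,0,0]
    - [0,0,0]
    - [0,0,0]
    - [0,0,0]
    - [0,0,0]
    - [0,0,0]
  claw: [85,85,85,85,85,85,85,85]

```text
clock: 2.0
tool_pos: [0.4361, 0.2774, 0.2316]
tool_rot: [0.443, 3.109, 0.001]
contact_force: [0.3, 0.2, 0.5]
finger_gap: 0.0846
gripper_force: 0.0
```

send_rows:
  offset:
    - [-0.85,-0.59,0]
    - [-0.85,-0.59,0]
    - [-0.3,-0.95,0]
    - [-0.3,-0.95,0]
    - [-0.3,-0.95,0]
    - [-0.3,-0.95,0]
    - [-0.3,-0.95,0]
    - [-0.3,-0.95,0]
  delta_rot:
    - [0,0,0]
    - [0,0,0]
    - [0,0,0]
    - [0,0,0]
    - [0,0,0]
    - [0,0,0]
    - [0,0,0]
    - [0,0,0]
  claw: [85,85,85,85,85,85,85,85]

```text
clock: 3.0
tool_pos: [0.5071, -0.1022, 0.2316]
tool_rot: [0.443, 3.109, -0.0]
contact_force: [1.3, 0.3, -0.0]
finger_gap: 0.0851
gripper_force: 0.0
```

send_rows:
  offset:
    - [-0.3,-0.95,0]
    - [-0.3,-0.95,0]
    - [-0.3,-0.95,0]
    - [-0.3,-0.95,0]
    - [-0.3,-0.95,0]
    - [-0.3,-0.95,0]
    - [0,0,0]
    - [0,0,0]
  delta_rot:
    - [0,0,0]
    - [0,0,0]
    - [0,0,0]
    - [0,0,0]
    - [0,0,0]
    - [0,0,0]
    - [0,0,-6.5]
    - [0,0,0]
  claw: [85,85,85,85,85,85,85,85]

```text
clock: 4.0
tool_pos: [0.5136, -0.3998, 0.2309]
tool_rot: [-0.269, -3.13, -0.001]
contact_force: [0.2, 0.2, 0.1]
finger_gap: 0.0856
gripper_force: 0.0
```

```bash
cat >> h.py <<'E'
from scipy.spatial.transform import Rotation as R
def go(p,yaw=None):
    s=manip.sense(); M=R.from_rotvec(s['tool_rot']).as_matrix(); y=np.degrees(np.arctan2(M[1,1],M[0,1]))
    print('t',round(s['clock'],2),'pos',np.round(s['tool_pos'],4),'yaw',round(y,1),'tilt z',np.round(M[:,2],3),'gap',round(s['finger_gap'],4),'F',np.round(s['contact_force'],1),'q',np.round(s['joint_positions'],2))
    if p is not None: print(' tool units',np.round(M.T@(np.array(p)-s['tool_pos'])/.05,2), 'rotz', None if yaw is None else np.round(-((yaw-y+90)%180-90),1))
E
python3 - <<'E'
from h import *
go((.509,-.4023,.15),80.2)
cv2.imwrite('pics/w1.png',manip.get_image('wrist'))
E
```

```text
t 4.0 pos [ 0.5136 -0.3998  0.2309] yaw 80.2 tilt z [-0.     0.001 -1.   ] gap 0.0856 F [0.2 0.2 0.1] q [-0.83  0.56  1.36  0.    1.22 -2.23]
 tool units [ 0.08 -0.07  1.62] rotz -0.0
```

View pics/w1.png

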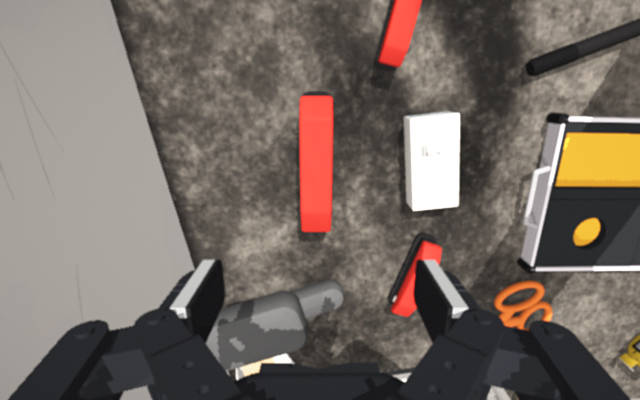

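The wrist view shows the large stapler upright in the picture at (316,163), the carton at (432,161) and the two small staplers at (400,30) and (415,280). The tray is at the right edge. I'll fit the stapler and carton from here.

```bash
python3 - <<'E'
from h import *
w=cv2.imread('pics/w1.png')
m=seg(w,*RED,(316,163),85)
for L in(.15,.14,.13):print('stapler',L,fit('wrist',m,bx(.032,L,.028,.054),[.509,-.402,1.4]))
b=cv2.cvtColor(w,cv2.COLOR_BGR2GRAY); print('redbox rows',np.nonzero(m)[0].min(),np.nonzero(m)[0].max())
c=seg(w,(0,0,150),(180,60,255),(432,161),58); print('carton',fit('wrist',c,bx(.1,.05,0,.03),[.5265,-.2768,0]),c.sum())
p,q=at('wrist',(316,97),.054),at('wrist',(316,232),.054); print(p,q,np.linalg.norm(p-q))
print(b[85:100,316],b[225:245,316])
E
```

```text
stapler 0.15 (array([ 0.5113, -0.4006,  1.389 ]), np.float64(0.082))
stapler 0.14 (array([ 0.5061, -0.3996,  1.3872]), np.float64(0.046))
stapler 0.13 (array([ 0.5021, -0.399 ,  1.3903]), np.float64(0.07))
redbox rows 95 232
carton (array([ 0.5276, -0.2745, -0.0646]), np.float64(0.02)) 5166
[ 0.43964067 -0.38754433] [ 0.57267783 -0.41104879] 0.13509753958369453
[113 109 108 112 116 103  80  59  51  58  90 125 133 137 138] [123 122 121 122 122 118 106  78  57  52  52  57  60  60  63  70  81  84
  84  87]
```

```bash
python3 - <<'E'
from h import *
w=cv2.imread('pics/w1.png')
cv2.imwrite('pics/w1c.png',np.hstack([cv2.resize(w[80:125,285:350],(390,270),interpolation=2),cv2.resize(w[210:255,285:350],(390,270),interpolation=2)]))
for r in(89,90,91,92): print(r,at('wrist',(316,r),.01))
for r in(236,240,244): print(r,at('wrist',(316,r),.01))
E
```

```text
89 [ 0.43197888 -0.38654048]
90 [ 0.43296194 -0.38671405]
91 [ 0.43394654 -0.38688789]
92 [ 0.4349327  -0.38706201]
236 [ 0.59634451 -0.41557953]
240 [ 0.60148666 -0.41648854]
244 [ 0.60667151 -0.41740513]
```

View pics/w1c.png

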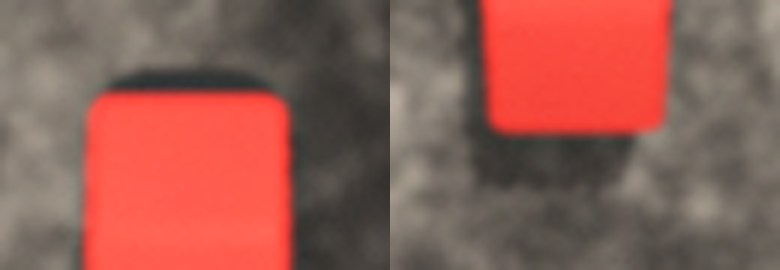

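send_rows:
  offset:
    - [0.11,-0.02,0.8]
    - [0,0,0.8]
    - [0,0,0.8]
    - [0,0,0.8]
    - [0,0,0.6]
    - [0,0,0.38]
    - [0,0,0]
    - [0,0,0]
  delta_rot:
    - [0,0,0.7]
    - [0,0,0]
    - [0,0,0]
    - [0,0,0]
    - [0,0,0]
    - [0,0,0]
    - [0,0,0]
    - [0,0,0]
  claw: [85,85,85,85,85,85,85,85]

```text
clock: 5.05
tool_pos: [0.5092, -0.3999, 0.0236]
tool_rot: [0.285, 3.127, -0.003]
contact_force: [-0.2, -0.5, -0.1]
finger_gap: 0.0848
gripper_force: 0.0
```

send_rows:
  offset:
    - [0,0,0]
    - [0,0,0]
    - [0,0,0]
    - [0,0,0]
    - [0,0,0]
    - [0,0,0]
  delta_rot:
    - [0,0,0]
    - [0,0,0]
    - [0,0,0]
    - [0,0,0]
    - [0,0,0]
    - [0,0,0]
  claw: [20,20,20,20,20,20]
  grip_force: 50

```text
clock: 5.8
tool_pos: [0.5087, -0.4002, 0.0232]
tool_rot: [0.285, 3.128, -0.002]
contact_force: [-1.1, -0.6, 5.8]
finger_gap: 0.0312
gripper_force: 51.8
```

```bash
python3 - <<'E'
from h import *
go(None); t=manip.get_image('top'); 
d=cv2.absdiff(t,cv2.imread('pics/top0.png'))
E
```

```text
t 5.8 pos [ 0.5087 -0.4002  0.0232] yaw 79.6 tilt z [ 0.001 -0.002 -1.   ] gap 0.0312 F [-1.1 -0.6  5.8] q [-0.84  0.83  1.51 -0.    0.81 -2.23]
```

send_rows:
  offset:
    - [0,0,-0.6]
    - [0,0,-0.8]
    - [0,0.3,-0.7]
    - [-0.07,0.8,0]
    - [-0.07,0.8,0]
    - [-0.07,0.8,0]
    - [-0.07,0.8,0]
    - [-0.07,0.8,0]
  delta_rot:
    - [0,0,0]
    - [0,0,0]
    - [0,0,0]
    - [0,0,0]
    - [0,0,0]
    - [0,0,0]
    - [0,0,0]
    - [0,0,0]
  claw: [20,20,20,20,20,20,20,20]

```text
clock: 6.85
tool_pos: [0.5637, -0.189, 0.1261]
tool_rot: [-0.285, -3.126, -0.003]
contact_force: [-0.2, 0.2, -3.2]
finger_gap: 0.0308
gripper_force: 50.8
```

send_rows:
  offset:
    - [-0.07,0.8,0]
    - [-0.07,0.8,0]
    - [-0.07,0.8,0]
    - [-0.07,0.8,0]
    - [-0.07,0.8,0]
    - [0,0.29,0]
    - [0,0,0]
    - [0,0,0]
  delta_rot:
    - [0,0,0]
    - [0,0,0]
    - [0,0,0]
    - [0,0,0]
    - [0,0,-0.4]
    - [0,0,0]
    - [0,0,0]
    - [0,0,0]
  claw: [20,20,20,20,20,20,20,20]

```text
clock: 7.85
tool_pos: [0.6197, 0.0157, 0.1269]
tool_rot: [-0.275, -3.128, 0.001]
contact_force: [1.3, -0.4, -3.4]
finger_gap: 0.031
gripper_force: 50.9
```

```bash
python3 - <<'E'
from h import *
go((.6205,.0156,.033),80); cv2.imwrite('pics/w2.png',manip.get_image('wrist'))
E
```

```text
t 7.85 pos [0.6197 0.0157 0.1269] yaw 79.9 tilt z [-0.001 -0.    -1.   ] gap 0.031 F [ 1.3 -0.4 -3.4] q [-0.15  0.65  1.53 -0.    0.96 -1.55]
 tool units [-0.02  0.    1.88] rotz -0.1
```

View pics/w2.png

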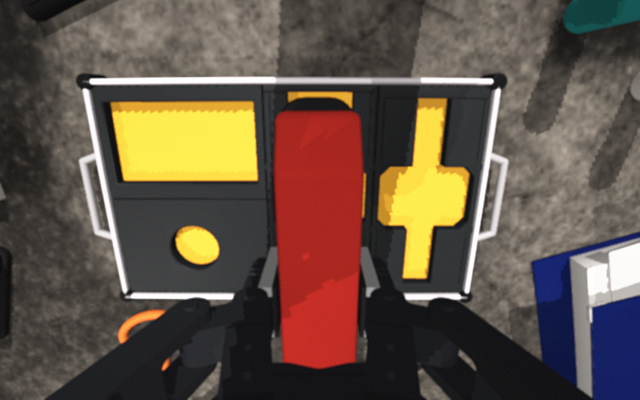

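Wrist view: the stapler is held over its cut-out. The carton cut-out is at (185,142), the glue well at (197,245) and the pen cut-out at (425,190). I'll cross-check the tray pose from here.

```bash
python3 - <<'E'
from h import *
w=cv2.imread('pics/w2.png'); Y=((18,120,80),(36,255,255))
for n,uv,r in(('ca',(185,142),95),('gl',(197,245),30),('pen',(425,190),100)):
    m=seg(w,*Y,uv,r)
    for z in(.008,.019): b=box(m,'wrist',z); print(n,z,np.round(b[0],1),np.round(b[1],1),round(b[2],1))
# rim corners (black) approx, z=.022
for uv in((89,81),(499,81),(127,295),(467,297)): print(uv,np.round(at('wrist',uv,.022)*1000,1))
E
```

```text
ca 0.008 [560.3 -79.8] [111.4  62.1] 79.8
ca 0.019 [559.6 -75.2] [106.8  59.5] 79.8
gl 0.008 [648.1 -96. ] [37.6 35.4] 80.1
gl 0.019 [643.7 -90.7] [36.  33.9] 80.1
pen 0.008 [637.7 100.6] [ 73.2 155.1] 80.2
pen 0.019 [633.8  97.7] [ 70.2 148.6] 80.2
(89, 81) [ 504.8 -130.2]
(499, 81) [556.9 158.2]
(127, 295) [ 678.4 -164.6]
(467, 297) [732.2 128. ]
```

send_rows:
  offset:
    - [-0.03,0.01,0.5]
    - [0,0,0.5]
    - [0,0,0.4]
    - [0,0,0.3]
    - [0,0,0.18]
    - [0,0,0]
    - [0,0,0]
  delta_rot:
    - [0,0,0]
    - [0,0,0]
    - [0,0,0]
    - [0,0,0]
    - [0,0,0]
    - [0,0,0]
    - [0,0,0]
  claw: [20,20,20,20,20,20,20]

```text
clock: 8.78
tool_pos: [0.6224, 0.0169, 0.034]
tool_rot: [0.274, 3.128, -0.0]
contact_force: [0.1, -0.2, -3.1]
finger_gap: 0.0311
gripper_force: 50.8
```

send_rows:
  offset:
    - [0,0,0.04]
    - [0,0,0]
    - [0,0,0]
  delta_rot:
    - [0,0,0]
    - [0,0,0]
    - [0,0,0]
  claw: [20,20,20]

```text
clock: 9.15
tool_pos: [0.6219, 0.0171, 0.0315]
tool_rot: [0.274, 3.129, -0.0]
contact_force: [-1.0, 0.8, -2.8]
finger_gap: 0.0312
gripper_force: 50.8
```

send_rows:
  offset:
    - [0,0,0]
    - [0,0,0]
    - [0,0,0]
    - [0,0,0]
  delta_rot:
    - [0,0,0]
    - [0,0,0]
    - [0,0,0]
    - [0,0,0]
  claw: [50,50,50,50]

```text
clock: 9.65
tool_pos: [0.6219, 0.017, 0.0315]
tool_rot: [0.274, 3.129, -0.0]
contact_force: [0.4, -0.5, -0.9]
finger_gap: 0.0497
gripper_force: 0.0
```

send_rows:
  offset:
    - [0,0,-0.3]
    - [0,0,-0.8]
    - [0,0,-0.9]
    - [0,0,-0.9]
    - [0,0,-0.9]
    - [0,0,0]
  delta_rot:
    - [0,0,0]
    - [0,0,0]
    - [0,0,0]
    - [0,0,0]
    - [0,0,0]
    - [0,0,0]
  claw: [50,50,50,50,50,50]

```text
clock: 10.4
tool_pos: [0.6247, 0.0167, 0.2271]
tool_rot: [0.273, 3.119, -0.001]
contact_force: [0.8, 0.2, -0.8]
finger_gap: 0.0502
gripper_force: 0.0
```

```bash
python3 - <<'E'
from h import *
go((.421,.129,.15),97.8); cv2.imwrite('pics/w3.png',manip.get_image('wrist'))
E
```

```text
t 10.4 pos [0.6247 0.0167 0.2271] yaw 80.0 tilt z [ 0.011 -0.002 -1.   ] gap 0.0502 F [ 0.8  0.2 -0.8] q [-0.15  0.53  1.45 -0.    1.16 -1.55]
 tool units [4.42 1.51 1.49] rotz -17.8
```

View pics/w3.png

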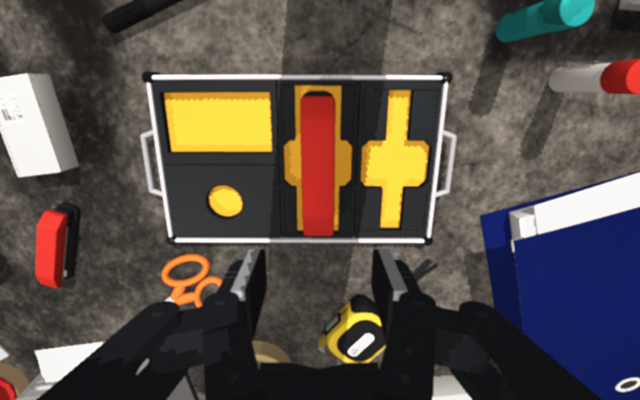

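The stapler sits down in its cut-out at about (317,165). Next is the pen.

send_rows:
  offset:
    - [0.88,0.3,0.1]
    - [0.88,0.3,0.1]
    - [0.88,0.3,0.1]
    - [0.88,0.3,0.1]
    - [0.88,0.3,0.1]
    - [0,0,0]
    - [0,0,0]
    - [0,0,0]
  delta_rot:
    - [0,0,0]
    - [0,0,0]
    - [0,0,0]
    - [0,0,0]
    - [0,0,0]
    - [0,0,10.3]
    - [0,0,10.3]
    - [0,0,10.3]
  claw: [40,40,40,40,40,40,40,40]

```text
clock: 11.45
tool_pos: [0.4169, 0.1291, 0.1955]
tool_rot: [-1.105, -2.938, 0.002]
contact_force: [0.7, 0.6, -0.4]
finger_gap: 0.04
gripper_force: 0.0
```

send_rows:
  offset:
    - [0,0,0]
    - [0,0,0]
    - [0,0,0]
    - [0,0,0]
    - [0,0,0]
    - [0,0,0]
  delta_rot:
    - [0,0,10.3]
    - [0,0,10.3]
    - [0,0,10.3]
    - [0,0,10.3]
    - [0,0,0]
    - [0,0,0]
  claw: [40,40,40,40,40,40]

```text
clock: 12.2
tool_pos: [0.4176, 0.1291, 0.1959]
tool_rot: [-2.06, -2.371, 0.001]
contact_force: [-0.9, -0.3, 0.2]
finger_gap: 0.0402
gripper_force: 0.0
```

```bash
python3 - <<'E'
from h import *
go((.421,.129,.0),7.8); w=manip.get_image('wrist'); cv2.imwrite('pics/w4.png',w)
for q in manip.masks_of('pen','wrist'): print(q['confidence'],q['uv'],box(q['region'],'wrist',.007))
for q in manip.spot_point('pen','wrist'): print(q, at('wrist',q['uv'],0))
E
```

```text
t 12.2 pos [0.4176 0.1291 0.1959] yaw 8.0 tilt z [-0.001 -0.    -1.   ] gap 0.0402 F [-0.9 -0.3  0.2] q [ 0.04  0.33  1.92 -0.    0.88 -0.1 ]
 tool units [-0.01  0.07  3.92] rotz 0.2
0.75 [325.4, 172.3] ((423.83673095703125, 127.62030029296875), (11.578185081481934, 140.1492156982422), 7.8918280601501465)
0.48 [441.6, 390.7] ((621.5049438476562, -132.8306427001953), (40.67930221557617, 34.3275032043457), 6.872310638427734)
{'uv': [323.4, 175.6], 'confidence': 0.96} [0.42394    0.12692584]
{'uv': [512.1, 225.6], 'confidence': 0.37} [0.64010246 0.09957132]
```

View pics/w4.png

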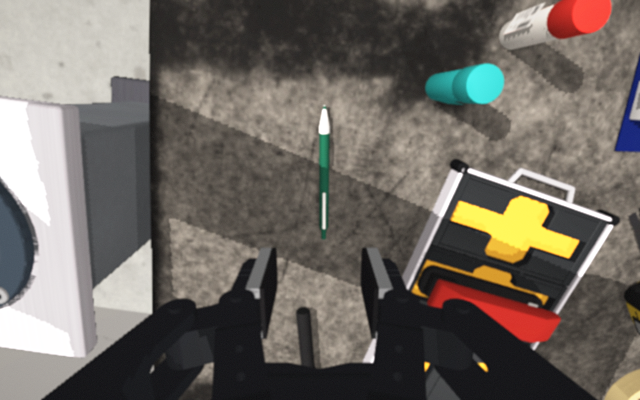

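send_rows:
  offset:
    - [-0.04,0.11,0.8]
    - [0,0,0.8]
    - [0,0,0.8]
    - [0,0,0.7]
    - [0,0,0.45]
    - [0,0,0.2]
    - [0,0,0.06]
    - [0,0,0]
  delta_rot:
    - [0,0,0.2]
    - [0,0,0]
    - [0,0,0]
    - [0,0,0]
    - [0,0,0]
    - [0,0,0]
    - [0,0,0]
    - [0,0,0]
  claw: [40,40,40,40,40,40,40,40]

```text
clock: 13.35
tool_pos: [0.4243, 0.1279, 0.0063]
tool_rot: [2.067, 2.365, 0.001]
contact_force: [0.2, 0.2, 0.3]
finger_gap: 0.0396
gripper_force: 0.0
```

send_rows:
  offset:
    - [0,0,0]
    - [0,0,0]
    - [0,0,0]
    - [0,0,0]
    - [0,0,0]
  delta_rot:
    - [0,0,0]
    - [0,0,0]
    - [0,0,0]
    - [0,0,0]
    - [0,0,0]
  claw: [4,4,4,4,4]
  grip_force: 35

```text
clock: 13.98
tool_pos: [0.4244, 0.1279, 0.0066]
tool_rot: [2.066, 2.365, 0.002]
contact_force: [-0.2, 0.1, 6.5]
finger_gap: 0.0094
gripper_force: 34.6
```

send_rows:
  offset:
    - [0,0,-0.4]
    - [0,0,-0.8]
    - [0,0,-0.8]
    - [0,0,-0.4]
    - [0,0,0]
    - [0,0,0]
    - [0,0,0]
    - [0,0,0]
  delta_rot:
    - [0,0,0]
    - [0,0,0]
    - [0,0,0]
    - [0,0,-10.3]
    - [0,0,-10.3]
    - [0,0,-10.3]
    - [0,0,-10.3]
    - [0,0,-10.3]
  claw: [4,4,4,4,4,4,4,4]

```text
clock: 14.98
tool_pos: [0.4237, 0.1279, 0.126]
tool_rot: [0.825, 3.031, 0.0]
contact_force: [1.0, 0.4, 1.1]
finger_gap: 0.009
gripper_force: 34.2
```

send_rows:
  offset:
    - [0,0,0]
    - [0,0,0]
    - [-0.8,0.03,0]
    - [-0.8,0.03,0]
    - [-0.8,0.03,0]
    - [-0.8,0.03,0]
    - [-0.8,0.03,0]
    - [-0.28,0.03,0]
  delta_rot:
    - [0,0,-10.3]
    - [0,0,-10.3]
    - [0,0,0]
    - [0,0,0]
    - [0,0,0]
    - [0,0,0]
    - [0,0,0]
    - [0,0,0]
  claw: [4,4,4,4,4,4,4,4]

```text
clock: 15.98
tool_pos: [0.6381, 0.0982, 0.1259]
tool_rot: [0.28, 3.127, 0.0]
contact_force: [-0.1, 0.6, -0.2]
finger_gap: 0.0094
gripper_force: 34.2
```

send_rows:
  offset:
    - [0,0,0]
    - [0,0,0]
  delta_rot:
    - [0,0,0]
    - [0,0,0]
  claw: [4,4]

```text
clock: 16.23
tool_pos: [0.6338, 0.0992, 0.1254]
tool_rot: [-0.278, -3.126, 0.0]
contact_force: [-0.3, -0.3, -0.0]
finger_gap: 0.0096
gripper_force: 34.2
```

```bash
python3 - <<'E'
from h import *
go((.6365,.100,.0146),80); cv2.imwrite('pics/w5.png',manip.get_image('wrist'))
E
```

```text
t 16.23 pos [0.6338 0.0992 0.1254] yaw 79.8 tilt z [-0.003  0.    -1.   ] gap 0.0096 F [-0.3 -0.3 -0. ] q [-0.02  0.68  1.48  0.    0.99 -1.41]
 tool units [-0.06  0.03  2.22] rotz -0.2
```

View pics/w5.png

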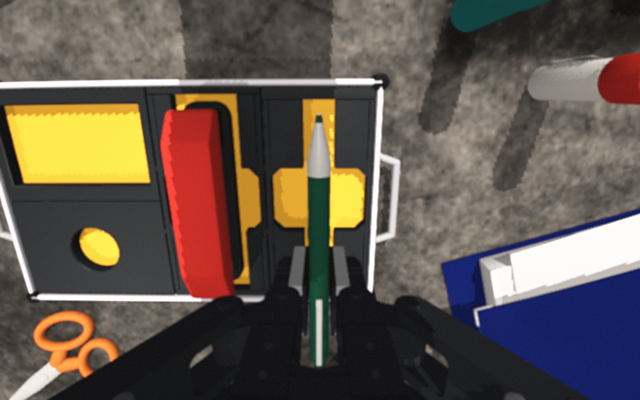

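The pen is held level over its cut-out, aligned at (318,200), so I'll lower it.

send_rows:
  offset:
    - [-0.06,0.03,0.6]
    - [0,0,0.6]
    - [0,0,0.5]
    - [0,0,0.3]
    - [0,0,0.18]
    - [0,0,0.04]
    - [0,0,0]
    - [0,0,0]
  delta_rot:
    - [0,0,0]
    - [0,0,0]
    - [0,0,0]
    - [0,0,0]
    - [0,0,0]
    - [0,0,0]
    - [0,0,0]
    - [0,0,0]
  claw: [4,4,4,4,4,4,4,4]

```text
clock: 17.27
tool_pos: [0.64, 0.0998, 0.0157]
tool_rot: [0.279, 3.128, 0.0]
contact_force: [-0.7, -0.1, -0.1]
finger_gap: 0.0095
gripper_force: 34.2
```

send_rows:
  offset:
    - [0,0,0]
    - [0,0,0]
    - [0,0,0]
    - [0,0,0]
  delta_rot:
    - [0,0,0]
    - [0,0,0]
    - [0,0,0]
    - [0,0,0]
  claw: [30,30,30,30]

```text
clock: 17.77
tool_pos: [0.6393, 0.0998, 0.0148]
tool_rot: [0.279, 3.129, -0.0]
contact_force: [-0.5, -1.1, -0.5]
finger_gap: 0.0301
gripper_force: 0.0
```

send_rows:
  offset:
    - [0,0,-0.3]
    - [0,0,-0.8]
    - [0,0,-0.9]
    - [0,0,-0.9]
    - [0,0,-0.9]
    - [0,0,0]
    - [0,0,0]
  delta_rot:
    - [0,0,0]
    - [0,0,0]
    - [0,0,0]
    - [0,0,0]
    - [0,0,0]
    - [0,0,0]
    - [0,0,0]
  claw: [30,30,30,30,60,85,85]

```text
clock: 18.65
tool_pos: [0.6388, 0.0998, 0.2052]
tool_rot: [0.279, 3.129, -0.0]
contact_force: [0.3, -0.2, -0.9]
finger_gap: 0.0822
gripper_force: 0.0
```

```bash
python3 - <<'E'
from h import *
go((.5788,.2865,.24),80); w=manip.get_image('wrist'); cv2.imwrite('pics/w6.png',w)
i=manip.camera_info('wrist')
print(proj('wrist',[[.579,.2865,.084]]))
for q in manip.masks_of('glue_stick','wrist'): print(q['confidence'],q['uv'])
for q in manip.spot_point('glue_stick','wrist'): print(q, at('wrist',q['uv'],0))
for q in manip.spot_point('glue_stick','top'): print(q, at('top',q['uv'],0))
E
```

```text
t 18.65 pos [0.6388 0.0998 0.2052] yaw 79.8 tilt z [ 0. -0. -1.] gap 0.0822 F [ 0.3 -0.2 -0.9] q [-0.02  0.58  1.4  -0.    1.16 -1.41]
 tool units [ 1.84  3.46 -0.7 ] rotz -0.2
[[546.09128998  76.36837392]]
0.89 [447.2, 13.6]
{'uv': [488.9, 77.1], 'confidence': 0.98} [0.57487745 0.28367033]
{'uv': [427.2, 25.4], 'confidence': 0.98} [0.5179271  0.22712901]
{'uv': [213.2, 193.5], 'confidence': 0.64} [0.57371845 0.28430188]
{'uv': [231.7, 214.9], 'confidence': 0.61} [0.51314021 0.22927932]
```

View pics/w6.png

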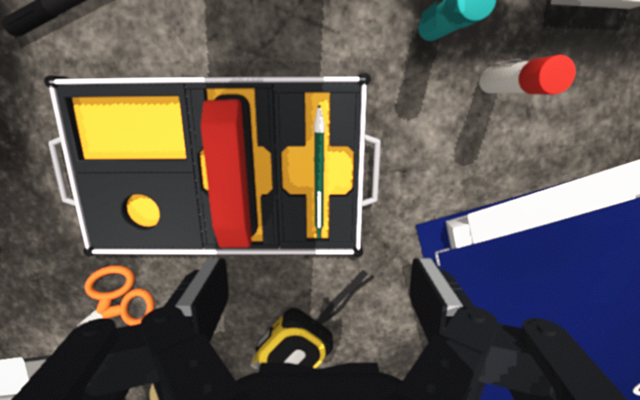

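The pen lies in its cut-out at (319,170). The glue stick's foot is near (488,77), with the turquoise one at (428,25). I'll hover over the glue stick next.

send_rows:
  offset:
    - [0.38,0.68,0]
    - [0.38,0.68,0]
    - [0.38,0.68,0]
    - [0.38,0.68,0]
    - [0.38,0.68,0]
    - [0,0,0]
    - [0,0,0]
  delta_rot:
    - [0,0,0]
    - [0,0,0]
    - [0,0,0]
    - [0,0,0]
    - [0,0,0]
    - [0,0,0]
    - [0,0,0]
  claw: [85,85,85,85,85,85,85]

```text
clock: 19.73
tool_pos: [0.5758, 0.2835, 0.2039]
tool_rot: [-0.279, -3.128, 0.002]
contact_force: [1.0, -0.8, 0.2]
finger_gap: 0.085
gripper_force: 0.0
```

```bash
python3 - <<'E'
from h import *
w=manip.get_image('wrist'); cv2.imwrite('pics/w7.png',w)
u=proj('wrist',[[.5765,.285,.09]])[0]; m=seg(w,*RED,u,45); print(u,m.sum(),fit('wrist',m,cyl(.027,.07,.098),[.5765,.285,0]))
for q in manip.spot_point('glue_stick','wrist'): print(q, at('wrist',q['uv'],0))
go((.5755,.285,.042),80)
E
```

```text
[319.98940214 194.31371461] 1093 (array([0.5796, 0.2857, 0.0537]), np.float64(0.047))
{'uv': [254.1, 129.4], 'confidence': 0.96} [0.52242551 0.2257016 ]
t 19.82 pos [0.5763 0.2828 0.2043] yaw 79.7 tilt z [-0.001 -0.001 -1.   ] gap 0.0853 F [-1.   0.7  0.6] q [ 0.28  0.58  1.41 -0.    1.15 -1.11]
 tool units [0.02 0.04 3.25] rotz -0.3
```

View pics/w7.png

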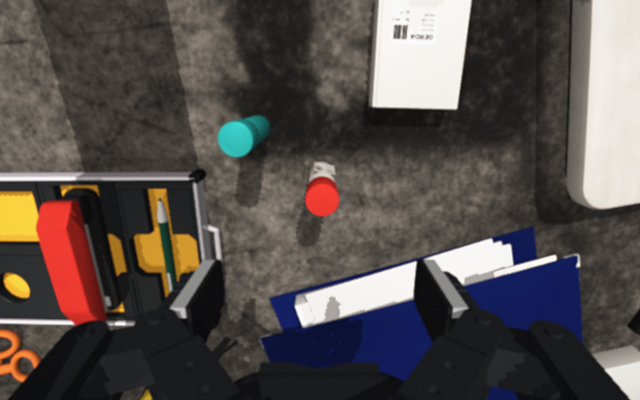

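send_rows:
  offset:
    - [-0.04,0.06,0.3]
    - [0,0,0.7]
    - [0,0,0.7]
    - [0,0,0.7]
    - [0,0,0.55]
    - [0,0,0.3]
    - [0,0,0]
    - [0,0,0]
  delta_rot:
    - [0,0,-0.3]
    - [0,0,0]
    - [0,0,0]
    - [0,0,0]
    - [0,0,0]
    - [0,0,0]
    - [0,0,0]
    - [0,0,0]
  claw: [85,85,85,85,85,85,85,85]

```text
clock: 20.82
tool_pos: [0.5794, 0.2866, 0.0432]
tool_rot: [0.271, 3.128, 0.001]
contact_force: [0.9, -0.2, -0.4]
finger_gap: 0.0854
gripper_force: 0.0
```

send_rows:
  offset:
    - [0,0,0]
    - [0,0,0]
    - [0,0,0]
    - [0,0,0]
    - [0,0,0]
    - [0,0,0]
    - [0,0,0]
  delta_rot:
    - [0,0,0]
    - [0,0,0]
    - [0,0,0]
    - [0,0,0]
    - [0,0,0]
    - [0,0,0]
    - [0,0,0]
  claw: [15,15,15,15,15,15,15]
  grip_force: 30

```text
clock: 21.7
tool_pos: [0.5788, 0.2866, 0.0428]
tool_rot: [0.271, 3.129, 0.0]
contact_force: [-0.4, -0.3, 4.9]
finger_gap: 0.026
gripper_force: 29.3
```

send_rows:
  offset:
    - [0,0,-0.5]
    - [0,0,-0.8]
    - [0,0,-0.8]
    - [-0.15,-0.4,-0.4]
    - [-0.3,-0.8,0]
    - [-0.3,-0.8,0]
    - [-0.3,-0.8,0]
    - [-0.3,-0.8,0]
  delta_rot:
    - [0,0,0]
    - [0,0,0]
    - [0,0,0]
    - [0,0,0]
    - [0,0,0]
    - [0,0,0]
    - [0,0,0]
    - [0,0,0]
  claw: [15,15,15,15,15,15,15,15]

```text
clock: 22.7
tool_pos: [0.6131, 0.0948, 0.166]
tool_rot: [-0.272, -3.127, 0.001]
contact_force: [0.2, -0.2, 0.3]
finger_gap: 0.026
gripper_force: 29.5
```

send_rows:
  offset:
    - [-0.3,-0.8,0]
    - [-0.3,-0.8,0]
    - [-0.3,-0.8,0]
    - [-0.3,-0.8,0]
    - [-0.11,-0.49,0]
    - [0,0,0]
    - [0,0,0]
    - [0,0,0]
  delta_rot:
    - [0,0,0]
    - [0,0,0]
    - [0,0,0]
    - [0,0,0]
    - [0,0,0]
    - [0,0,0]
    - [0,0,0]
    - [0,0,0]
  claw: [15,15,15,15,15,15,15,15]

```text
clock: 23.7
tool_pos: [0.6464, -0.0938, 0.1672]
tool_rot: [-0.268, -3.129, -0.001]
contact_force: [-0.5, 0.7, -0.3]
finger_gap: 0.0256
gripper_force: 29.5
```

```bash
python3 - <<'E'
from h import *
w=manip.get_image('wrist'); cv2.imwrite('pics/w8.png',w)
go((.6465,-.0955,.051),80)
E
```

```text
t 23.75 pos [ 0.6465 -0.0939  0.1673] yaw 80.2 tilt z [-0.  0. -1.] gap 0.0257 F [-0.2 -0.7  0. ] q [-0.32  0.64  1.42  0.    1.09 -1.71]
 tool units [-0.01 -0.03  2.33] rotz 0.2
```

View pics/w8.png

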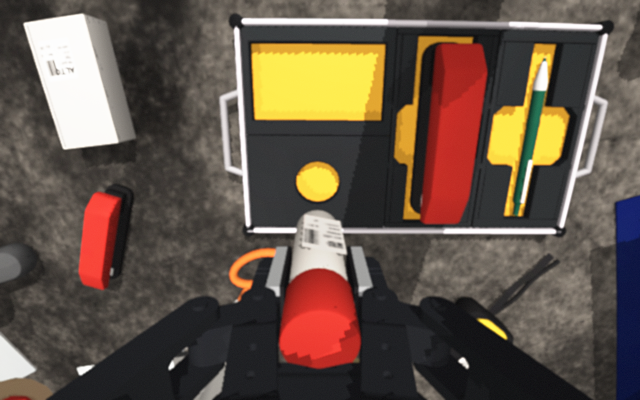

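The glue stick is upright in the grip over its well at (317,182), so I'll lower it.

send_rows:
  offset:
    - [-0.01,-0.03,0.5]
    - [0,0,0.6]
    - [0,0,0.5]
    - [0,0,0.4]
    - [0,0,0.2]
    - [0,0,0.12]
    - [0,0,0]
    - [0,0,0]
  delta_rot:
    - [0,0,0]
    - [0,0,0]
    - [0,0,0]
    - [0,0,0]
    - [0,0,0]
    - [0,0,0]
    - [0,0,0]
    - [0,0,0]
  claw: [15,15,15,15,15,15,15,15]

```text
clock: 24.75
tool_pos: [0.6475, -0.0972, 0.0521]
tool_rot: [0.271, 3.128, -0.001]
contact_force: [-0.1, 0.2, -0.9]
finger_gap: 0.026
gripper_force: 29.6
```

send_rows:
  offset:
    - [0,0,0]
    - [0,0,0]
    - [0,0,0]
    - [0,0,0]
  delta_rot:
    - [0,0,0]
    - [0,0,0]
    - [0,0,0]
    - [0,0,0]
  claw: [60,60,60,60]

```text
clock: 25.25
tool_pos: [0.647, -0.097, 0.0513]
tool_rot: [-0.271, -3.13, -0.0]
contact_force: [0.2, -0.1, -0.3]
finger_gap: 0.0598
gripper_force: 0.0
```

send_rows:
  offset:
    - [0,0,-0.3]
    - [0,0,-0.8]
    - [0,0,-0.9]
    - [0,0,-0.9]
    - [0,0,-0.6]
    - [0,0,0]
    - [0,0,0]
  delta_rot:
    - [0,0,0]
    - [0,0,0]
    - [0,0,0]
    - [0,0,0]
    - [0,0,0]
    - [0,0,0]
    - [0,0,0]
  claw: [60,60,60,60,85,85,85]

```text
clock: 26.12
tool_pos: [0.6463, -0.0968, 0.2258]
tool_rot: [-0.271, -3.129, -0.0]
contact_force: [0.5, -0.2, -0.2]
finger_gap: 0.0849
gripper_force: 0.0
```

```bash
python3 - <<'E'
from h import *
w=manip.get_image('wrist'); cv2.imwrite('pics/w9.png',w)
go((.527,-.276,.22),88)
E
```

```text
t 26.18 pos [ 0.6459 -0.0967  0.225 ] yaw 80.1 tilt z [-0.003  0.001 -1.   ] gap 0.0847 F [ 0.9 -0.7  0.6] q [-0.32  0.57  1.36  0.    1.21 -1.72]
 tool units [ 1.73 -3.94  0.1 ] rotz -7.9
```

View pics/w9.png

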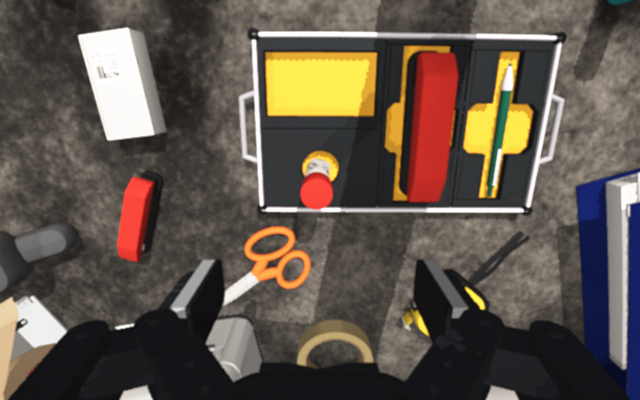

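The glue stick stands in its well at (318,175). Next is the slim carton.

send_rows:
  offset:
    - [0.35,-0.79,0]
    - [0.35,-0.79,0]
    - [0.35,-0.79,0]
    - [0.35,-0.79,0]
    - [0.33,-0.79,0]
    - [0,0,0.2]
    - [0,0,0]
    - [0,0,0]
  delta_rot:
    - [0,0,0]
    - [0,0,0]
    - [0,0,0]
    - [0,0,0]
    - [0,0,0]
    - [0,0,-6.2]
    - [0,0,0]
    - [0,0,0]
  claw: [85,85,85,85,85,85,85,85]

```text
clock: 27.18
tool_pos: [0.5277, -0.2761, 0.2155]
tool_rot: [-0.103, -3.138, -0.002]
contact_force: [-0.1, 0.4, -0.0]
finger_gap: 0.0851
gripper_force: 0.0
```

```bash
python3 - <<'E'
from h import *
w=manip.get_image('wrist'); cv2.imwrite('pics/w10.png',w)
u=proj('wrist',[[.527,-.2755,.015]])[0]; c=seg(w,(0,0,130),(180,60,255),u,85); r=fit('wrist',c,bx(.1,.05,0,.03),[.527,-.2755,-.06]); print(u,r,c.sum())
go((*r[0][:2],.012),np.degrees(r[0][2])+90)
E
```

```text
[318.13813773 169.64589422] (array([ 0.5276, -0.2759, -0.0543]), np.float64(0.056)) 5172
t 27.23 pos [ 0.528  -0.2761  0.2159] yaw 86.3 tilt z [-0.001  0.001 -1.   ] gap 0.0853 F [-0.5  0.1  0.1] q [-0.67  0.51  1.52  0.    1.11 -2.18]
 tool units [0.01 0.   4.08] rotz -0.6
```

send_rows:
  offset:
    - [0,0,0.8]
    - [0,0,0.8]
    - [0,0,0.8]
    - [0,0,0.8]
    - [0,0,0.55]
    - [0,0,0.3]
    - [0,0,0]
    - [0,0,0]
  delta_rot:
    - [0,0,0]
    - [0,0,0]
    - [0,0,0]
    - [0,0,0]
    - [0,0,0]
    - [0,0,0]
    - [0,0,0]
    - [0,0,0]
  claw: [85,85,85,85,85,85,85,85]

```text
clock: 28.22
tool_pos: [0.5288, -0.2771, 0.0149]
tool_rot: [0.101, 3.138, -0.002]
contact_force: [0.6, -0.9, 0.5]
finger_gap: 0.0852
gripper_force: 0.0
```

send_rows:
  offset:
    - [0,0,0]
    - [0,0,0]
    - [0,0,0]
    - [0,0,0]
    - [0,0,0]
    - [0,0,0]
  delta_rot:
    - [0,0,0]
    - [0,0,0]
    - [0,0,0]
    - [0,0,0]
    - [0,0,0]
    - [0,0,0]
  claw: [38,38,38,38,38,38]
  grip_force: 35

```text
clock: 28.98
tool_pos: [0.5283, -0.2772, 0.015]
tool_rot: [0.101, 3.139, -0.002]
contact_force: [-1.6, 0.5, 6.3]
finger_gap: 0.0492
gripper_force: 37.6
```

send_rows:
  offset:
    - [0,0,-0.4]
    - [0,0,-0.8]
    - [0,0,-0.8]
    - [0,0,-0.4]
    - [0,0,0]
    - [0,0,0]
    - [0,0,0]
    - [0,0,0]
  delta_rot:
    - [0,0,0]
    - [0,0,0]
    - [0,0,0]
    - [0,0,10.7]
    - [0,0,10.7]
    - [0,0,10.7]
    - [0,0,10.7]
    - [0,0,10.7]
  claw: [38,38,38,38,38,38,38,38]

```text
clock: 29.98
tool_pos: [0.5276, -0.2764, 0.1346]
tool_rot: [1.512, 2.753, 0.0]
contact_force: [0.7, 0.1, -1.9]
finger_gap: 0.049
gripper_force: 36.8
```

send_rows:
  offset:
    - [0,0,0]
    - [0,0,0]
    - [0,0,0]
    - [0,0,0]
    - [0.5,0,0]
    - [0.8,-0.02,0]
    - [0.8,-0.02,0]
    - [0.8,-0.02,0]
  delta_rot:
    - [0,0,10.7]
    - [0,0,10.7]
    - [0,0,10.7]
    - [0,0,10.7]
    - [0,0,0]
    - [0,0,0]
    - [0,0,0]
    - [0,0,0]
  claw: [38,38,38,38,38,38,38,38]

```text
clock: 30.98
tool_pos: [0.55, -0.1322, 0.1346]
tool_rot: [2.407, 2.019, 0.0]
contact_force: [0.7, 0.2, -1.4]
finger_gap: 0.0489
gripper_force: 36.8
```

send_rows:
  offset:
    - [0.7,0,0]
    - [0.4,0,0]
    - [0,0,0]
    - [0,0,0]
  delta_rot:
    - [0,0,0]
    - [0,0,0]
    - [0,0,0]
    - [0,0,0]
  claw: [38,38,38,38]

```text
clock: 31.48
tool_pos: [0.5598, -0.0802, 0.134]
tool_rot: [2.406, 2.018, -0.0]
contact_force: [0.5, -0.2, -0.9]
finger_gap: 0.049
gripper_force: 36.8
```

```bash
python3 - <<'E'
from h import *
w=manip.get_image('wrist'); cv2.imwrite('pics/w11.png',w)
go((.560,-.0797,.0235),-10)
E
```

```text
t 31.52 pos [ 0.5597 -0.0804  0.134 ] yaw -10.1 tilt z [ 0.    -0.001 -1.   ] gap 0.0488 F [ 0.1  0.3 -2.1] q [-0.34  0.58  1.67 -0.    0.89 -0.16]
 tool units [0.02 0.   2.21] rotz -0.1
```

View pics/w11.png

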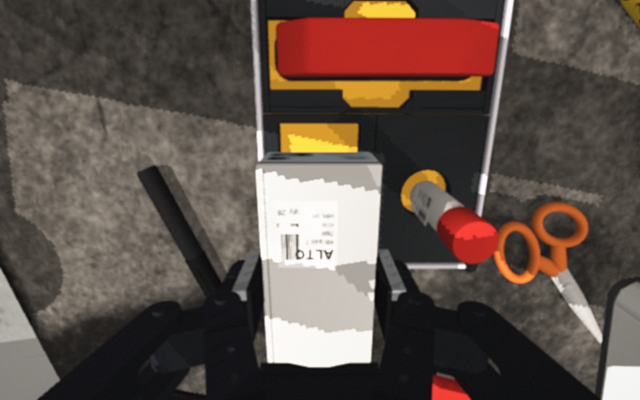

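The carton is aligned over its cut-out and clear of the glue stick at (440,205), so I'll lower it.

send_rows:
  offset:
    - [0.02,0,0.5]
    - [0,0,0.6]
    - [0,0,0.5]
    - [0,0,0.3]
    - [0,0,0.2]
    - [0,0,0.08]
    - [0,0,0]
    - [0,0,0]
  delta_rot:
    - [0,0,0]
    - [0,0,0]
    - [0,0,0]
    - [0,0,0]
    - [0,0,0]
    - [0,0,0]
    - [0,0,0]
    - [0,0,0]
  claw: [38,38,38,38,38,38,38,38]

```text
clock: 32.52
tool_pos: [0.5603, -0.0783, 0.0255]
tool_rot: [2.406, 2.019, 0.001]
contact_force: [-0.4, -0.1, -1.5]
finger_gap: 0.0489
gripper_force: 36.8
```

send_rows:
  offset:
    - [0,0,0.04]
    - [0,0,0]
    - [0,0,0]
  delta_rot:
    - [0,0,0]
    - [0,0,0]
    - [0,0,0]
  claw: [38,38,38]

```text
clock: 32.9
tool_pos: [0.56, -0.0782, 0.023]
tool_rot: [2.406, 2.019, 0.0]
contact_force: [-0.6, 0.9, -0.2]
finger_gap: 0.0489
gripper_force: 36.9
```

send_rows:
  offset:
    - [0,0,0]
    - [0,0,0]
    - [0,0,0]
    - [0,0,0]
  delta_rot:
    - [0,0,0]
    - [0,0,0]
    - [0,0,0]
    - [0,0,0]
  claw: [62,62,62,62]

```text
clock: 33.4
tool_pos: [0.5598, -0.0782, 0.0228]
tool_rot: [2.407, 2.019, 0.0]
contact_force: [0.7, -1.0, -0.3]
finger_gap: 0.0622
gripper_force: 0.0
```

send_rows:
  offset:
    - [0,0,-0.3]
    - [0,0,-0.8]
    - [0,0,-0.9]
    - [0,0,-0.9]
    - [0,0,-0.9]
    - [0,0,0]
    - [0,0,0]
  delta_rot:
    - [0,0,0]
    - [0,0,0]
    - [0,0,0]
    - [0,0,0]
    - [0,0,0]
    - [0,0,0]
    - [0,0,0]
  claw: [62,62,62,62,62,62,62]

```text
clock: 34.28
tool_pos: [0.5592, -0.078, 0.2131]
tool_rot: [-2.406, -2.019, 0.0]
contact_force: [0.8, -0.0, -0.7]
finger_gap: 0.0616
gripper_force: 0.0
```

```bash
python3 - <<'E'
from h import *
w=manip.get_image('wrist'); s=manip.get_image('scene')
a=cv2.resize(s[120:260,270:410],(400,400),interpolation=2)
cv2.imwrite('pics/w12.png',np.hstack([cv2.resize(w[:,100:500],(400,400)),a])); go(None)
E
```

```text
t 34.38 pos [ 0.5586 -0.0778  0.2116] yaw -10.0 tilt z [-0.003  0.001 -1.   ] gap 0.0622 F [ 0.8 -0.3 -0.2] q [-0.34  0.47  1.61  0.    1.07 -0.16]
```

View pics/w12.png

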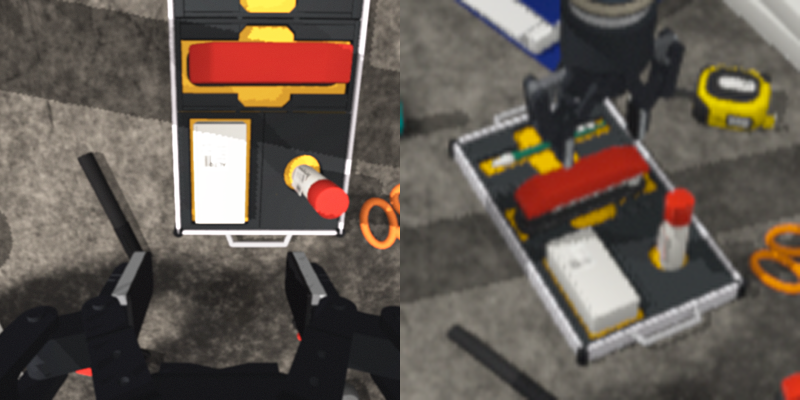

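All four things are down in their cut-outs: the carton at (220,170), the glue stick at (303,170), the stapler at (270,62), and the pen at (540,150) on the scene side. The marker has not moved. I'm handing the job in.

```bash
python3 -c "
from cell import manip; print(manip.close_job())"
```

```text
the job is handed in; nothing more can be done
None
```

The stapler, pen, glue stick and slim carton are each down in their own cut-outs, placed in that order; the marker and wide carton were never touched, and the job was handed in at about 34 s.

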